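# Draw the sample tray into its catches and load the vial

## Robot

A 6-joint arm with a two-finger parallel gripper is mounted at the origin on a cart in front of the work surface, level with it; the furniture and walls round the work are solid. World frame = base frame: x ahead of the robot, y to its left, z up, the work surface at z = 0. Lengths are in m, angles in degrees, forces in N, time in s.
With the tool pointing down it reaches from about 0.375 to 0.825 m from the base axis. Payload 5.5 kg.
Tool frame: the origin (TCP) lies at the very end of the fingers, on their centre line; the grasp point (between the pads) lies 19 mm behind it; z points along the fingers, y is the line along which they close (so a half turn about z gives the same grasp; the last joint's range is limited). The gripper opens to 85 mm and grips with 20 to 120 N. Pads are 22 mm wide; open, the fingers measure 114 mm over their backs; the gripper's body (76 mm by 85 mm) begins 54 mm behind the grasp point. The pads swing forward as they close: fully open they stand 13 mm farther back than shut.
Start: joints at [-63.827, 17.962, -2.699, 69.339, 0, 90], TCP at [0.265, -0.538, 0.231] pointing down, gripper open.
Joint ranges: [-152.73, 152.73], [-39.44, 99.34], [-58.76, 71.6], [-118.89, 123.64], [-81.53, 83.1], [-180, 180]. Speed limits (degrees/s): [136.94, 136.94, 172.46, 180, 180, 180].

## Interface

Orientations are given as a 3x3 rotation matrix whose columns are the frame's x, y, z axes.
In Python, from rig import sense, vision, order gives the robot as it stands.
- The arm moves only by the tool jog_arm, never from a script. Its argument "rows" is a list of rows, each a list of 5 numbers: the finger opening in mm, from 0 to 85.4, then the shift along the tool's x, y, z in mm, then the turn about the tool's z in degrees. In form: [[hand, dx, dy, dz, roll], ...]. A call has 1 to 12 rows; each row shifts and turns the commanded pose from where the row before left it, along the tool's axes as they then stand; what a row does not reach is not made up. A row lasts 1/8 s, in which the tool goes at most 62.5 mm and 10.7 degrees, less where a joint would pass 70% of its speed; a pose out of reach is approached as far as the arm can. A call is refused whole if a number of a shift passes 62.5 or a number of a turn 10.7, either way. A call with a gripper value outside its range is refused whole. The fingers move at their own pace and stop on an object; "squeeze" is the grip in N (left out, the last holds). Time passes only in rows, so rows that do not move let the fingers close. It gives the time, the measured TCP pose, the force, the opening and the grip force at its end, in the units of the state.
- sense(): the state, without advancing time (a new reading comes with each control period).
- vision.capture(name): name is "scene" or "side" or "wrist"; returns a dict with "image" (420x560x3 uint8, red, green, blue), "camera_matrix" (3x3 intrinsics, pixels), "R" (3x3) and "t" (3): a world point X has camera coordinates R X + t; the wrist camera has in their place "tool_from_camera" (4x4, takes a point from camera to tool coordinates, whose origin is the TCP and whose axes are the flange's). Camera axes: x right, y down, z forward; pixel columns grow to the right and rows downward; lengths in m; the calibration is good to about 2 mm. The wrist camera is an equidistant fisheye: a pixel r from the principal point sees the ray r / f radians off the axis. A picture is of the moment at which its call begins: read the wrist's pose just before it. There is no depth.
- order.hand_in(): hands the job in; it is judged then, once.
The state is a dict: "t": time; "joint_pos": joint angles; "qd": joint speeds; "tau": joint torques, N m; "tool_pos": TCP position; "tcp_rot": TCP orientation; "wrist_force": force on the tool from outside, world axes, zero at the start; "wrist_torque": the same for the moment, N m; "opening": opening from 0.0 (shut) to 1.0 (fully open); "grip_force": force on a finger pad.
Only numpy, scipy, OpenCV 4.12 (cv2) and the standard library are available. Lean on these libraries where they do the work, as an engineer would, in place of code of your own. Each camera call takes 0.05 s, during which the arm holds its last target. There are 200 camera calls.

## Task

Hook a fingertip behind the far rim of the steel tray and drag the tray towards you along its rails, into the sprung buffer, until the side catches snap in behind its lugs and hold it there; pull gently, never hard (25 N at most on the tray). Then let go of the tray and set the small vial that stands beside the dock upright on the tray's floor, without dropping it, and leave the tall tube, the round dish and the timer where they are.

Things in the scene. Friction and masses are not known exactly. Their poses are not given: they have to be found in the camera images.
- dock: Fixed aluminium base plate, 340 (x) x 220 (y) x 6 mm, on the worktop. Origin at the centre of its underside; +x points away from the robot along the rails (yaw up to 0.15 rad). Two grey rails along x, tops 20 mm above the worktop, guide the tray on the centre line (1.5 mm play each side). On the plate is clamped an adjustable catch frame with the sprung buffer and two side catches.
- rail_mid (a point): Point on the dock's centre line, on top of the plate (6 mm up), at dock x = 0. The catch frame's place is NOT reported: it differs by up to 18 mm either way, so the buffer's free face stands at dock x = -135 to -98 mm. Its light sprung catch arms stand on both sides, 71 mm or more from the centre line, 34 to 48 mm above the worktop. Nothing is in the way on the centre line behind the tray.
- tray: Loose open steel tray, 112 (x) x 132 (y) x 47 mm over its rim, walls and floor 3 mm, 0.2 to 0.45 kg, standing on the dock plate. Origin at the centre of its underside; axes parallel to the dock's. A lug on each side wall near the far end, 14 mm out, 28 to 42 mm above the tray's underside; the catches snap in behind (+x of) the lugs.
- far_rim (a point): Middle of the tray's far rim, top of the rolled edge, at tray (54, 0, 47) mm; the rim's outermost face is 2 mm further out. Dragged towards the robot (-x of the dock) the tray slides with 1 to 5 N until it meets the buffer; the catches snap in when the buffer is pressed in a little over 3.5 mm, at 13 to 18 N of pull. A pull of 20 N is always past the snap.
- buffer (a joint): Compression (m) of the sprung rubber buffer pad (64 mm wide, 12 to 56 mm above the worktop) at the robot's end of the dock: 0 free, about 0.003 with the tray caught and let go, 0.009 solid; spring 3.5 N per mm. It presses a caught tray back onto the catches; a tray let go before the snap is pushed back out.
- vial: Small closed amber vial with a ribbed screw cap, 26 mm diameter, 49 mm tall, standing on the worktop to the left or right of the dock. Origin at the centre of its underside, z up.
- tube: Bystander: tall 50 mL tube with a cap, 34 mm diameter, 108 mm tall, standing at the other side of the dock. Origin at the centre of its underside.
- dish: Bystander: round flat petri dish, 83 mm diameter, 17 mm tall. Origin at the centre of its underside.
- timer: Bystander: small box-shaped bench timer, 68 x 64 x 18 mm. Origin at the centre of its underside.
Things that resemble listed ones, but are neither listed nor needed, are in the scene too. Of the things that look like the vial, take the one that is farthest to the robot's left at the start.

How it is judged (in metres and radians):
On the way, in this order (a step that is already met when the one before it is completed fails the run):
1. a fingertip bears on the tray's far rim from behind it (x of the grasp point in the frame of tray above 0.054 m and contact force between the fingers and tray above 0.8 N), for 0.2 s.
2. the tray is caught: the fingers are off it and the buffer stays compressed by more than 2.4 mm (value of joint buffer above 0.0024 m and contact force between the fingers and tray below 0.1 N), for 0.4 s.
At the end, for the whole second after the job is handed in: The tray is held in the catches, level within 0.05 rad, with the buffer still compressed by more than 2.4 mm; the vial stands upright (within 0.15 rad) on the tray's floor, released; vial and tray are at rest (value of joint buffer above 0.0024 m and angle between tray's own z axis and vertical below 0.05 rad and x of vial in the frame of tray between -0.045 and 0.045 m and y of vial in the frame of tray between -0.055 and 0.055 m and z of vial in the frame of tray below 0.008 m and angle between vial's own z axis and vertical below 0.15 rad and linear speed of each of vial, tray below 0.02 m/s); the robot touches nothing.
It fails at once if the fingers load the tray with more than 25 N (contact force between the fingers and tray above 25 N).
It fails at once if the vial is dropped into the tray (moves faster than 0.4 m/s inside it) (horizontal distance between vial and tray below 0.05 m and z of vial in the frame of tray below 0.04 m and linear speed of vial above 0.4 m/s).
It fails at once if the tall tube, the dish or the timer is moved by more than 30 mm (distance of any of tube, dish, timer from where it was at the start of the episode above 0.03 m).
It also fails if it takes over 72 s, if anything falls off the work surface, if the arm or the gripper's body presses on something with over 40 N, if the wrist force passes 120 N, or if a joint passes its speed limit or range.

## Working session

There is one attempt and no reset: what is moved stays moved. The work goes in short steps, Python scripts to look and compute and a tool call to move; the robot and the scene stay as the last step left them, time stands still between calls to the robot, and variables do not carry over. Pictures are saved under pics/ and viewed, at most 10 in all, crops included, and the job is handed in when it is done.

Besides the shell and the picture viewer there is one more tool, called after ">>>" as name(argument=value, ...) on one line, values as JSON. jog_arm: Moves the arm, as the interface text tells. Its arguments: {"type":"object","properties":{"rows":{"type":"array","items":{"type":"array","items":{"type":"number"}}},"squeeze":{"type":"number"}},"required":["rows"]}

```bash
mkdir -p pics
cat > h.py <<'E'
import numpy as np, cv2
from rig import sense, vision, order
def ray(c,u,v):
    d=np.linalg.inv(c["camera_matrix"])@np.array([u,v,1.0]); R=np.array(c["R"]);t=np.array(c["t"])
    return -R.T@t, R.T@d
def onplane(c,u,v,z):
    o,d=ray(c,u,v); return o+d*(z-o[2])/d[2]
def proj(c,X):
    p=np.array(c["camera_matrix"])@(np.array(c["R"])@np.array(X)+np.array(c["t"])); return p[:2]/p[2]
E
python3 - <<'E'
from h import *
import pickle
s=sense();print(s)
for n in ("scene","side"):
    c=vision.capture(n); pickle.dump(c,open(n+'.pkl','wb'))
    print(n,-np.array(c["R"]).T@c["t"], np.array(c["R"])[2])
    cv2.imwrite(f"pics/{n}0.png",cv2.resize(c["image"][:,:,::-1],(800,600),interpolation=cv2.INTER_CUBIC))
E
```

```text
{'t': 0.0, 'joint_pos': array([-6.38281799e+01,  1.80040195e+01, -2.75511804e+00,  6.93377542e+01,
        1.76980431e-03,  9.00016769e+01]), 'qd': array([-0.09254552, -0.01858579, -0.05495947,  0.05686746, -0.03965978,
       -0.07854905]), 'tau': array([-7.73158331e-05, -5.39596438e+01,  3.39745545e+01,  1.94872753e-02,
        3.11848462e-04,  6.46724168e-07]), 'tool_pos': array([ 0.26439623, -0.5379687 ,  0.23042953]), 'tcp_rot': array([[ 8.97488339e-01,  4.41037601e-01, -7.18153017e-04],
       [ 4.41038185e-01, -8.97487033e-01,  1.53132611e-03],
       [ 3.08393735e-05, -1.69108023e-03, -9.99998570e-01]]), 'wrist_force': array([-0.36816281,  0.24942366, -0.19633473]), 'wrist_torque': array([-0.01739552, -0.00787164, -0.04684496]), 'grip_force': 0.0, 'opening': 0.9958091825670504}
scene [-0.06437742  0.49531195  0.95187821] [ 0.55844954 -0.38688275 -0.73379552]
side [ 0.42031627 -0.96525677  0.56649911] [ 0.16960711  0.88657552 -0.43036877]
```

View pics/scene0.png

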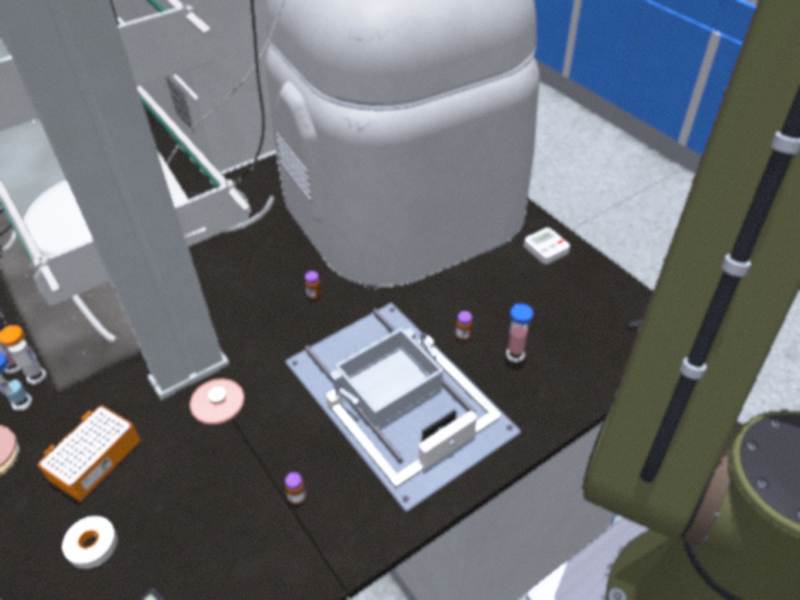

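View pics/side0.png

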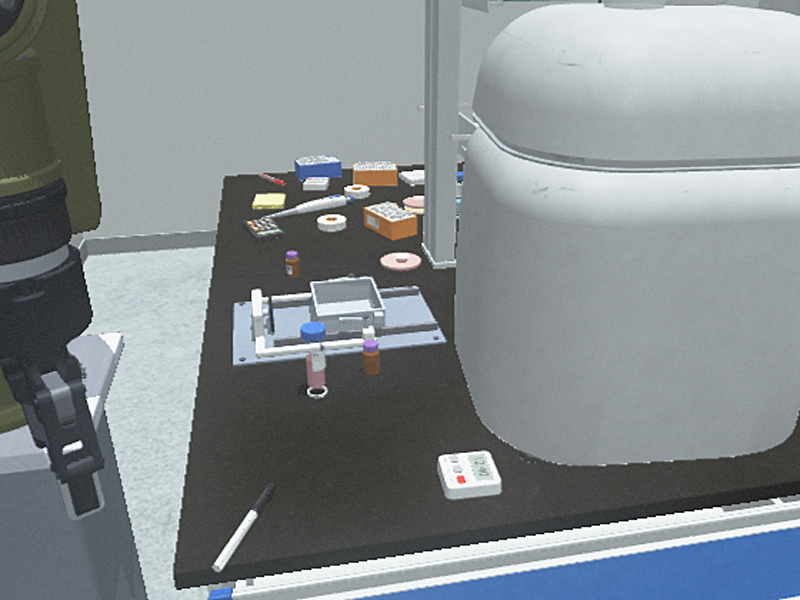

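The scene view shows the dock plate with corners at about (393,304), (287,361), (407,508) and (520,432), and the tray at about (388,375). Vial lookalikes have purple caps at (312,278), (464,318) and (294,481). The tube is at (518,335), the timer at (547,245) and the dish at (217,400). The side view shows the same things.

Run:
```python
from h import *
import pickle
C={n:pickle.load(open(n+'.pkl','rb')) for n in("scene","side")}
c=C["scene"];k=.7
for u,v in [(393,304),(287,361),(407,508),(520,432)]: print("plate",onplane(c,u*k,v*k,.006).round(4))
for u,v in [(400,287),(345,270),(530,215)]: print("dewar edge z0",onplane(c,u*k,v*k,0).round(3))
for n in C:
    hsv=cv2.cvtColor(C[n]["image"],cv2.COLOR_RGB2HSV)
    m=cv2.inRange(hsv,(125,80,50),(155,255,255))
    N,l,st,ce=cv2.connectedComponentsWithStats(m)
    for i in range(1,N):
        if st[i,4]>15: print(n,"cap",st[i],ce[i].round(1),onplane(C[n],*ce[i],.042).round(4))
for u,v in [(518,312),(547,242),(217,402)]: print("obst",onplane(c,u*k,v*k,{518:.1,547:.018,217:.015}[u]).round(3))
u0,v0=220,205
im=c["image"][v0:v0+150,u0:u0+160,::-1]
cv2.imwrite("pics/tray.png",cv2.resize(im,(640,600),interpolation=cv2.INTER_CUBIC))
```

```text
plate [0.6701 0.0098 0.006 ]
plate [0.6685 0.227  0.006 ]
plate [0.3352 0.2201 0.006 ]
plate [0.3357 0.0067 0.006 ]
dewar edge z0 [ 0.702 -0.028  0.   ]
dewar edge z0 [ 0.8    0.029 -0.   ]
dewar edge z0 [ 0.712 -0.357  0.   ]
scene cap [213 189  11   9  80] [217.8 193. ] [0.7855 0.1065 0.042 ]
scene cap [320 217  11  10  89] [325.  221.4] [ 0.5474 -0.0526  0.042 ]
scene cap [199 330  13  12 127] [204.9 335.5] [0.45   0.3351 0.042 ]
side cap [200 176   8   5  36] [203.7 177.9] [0.4447 0.3445 0.042 ]
side cap [255 238   9   8  67] [258.9 241.6] [ 0.5436 -0.0457  0.042 ]
obst [ 0.465 -0.092  0.1  ]
obst [ 0.619 -0.314  0.018]
obst [0.655 0.36  0.015]
```

View pics/tray.png

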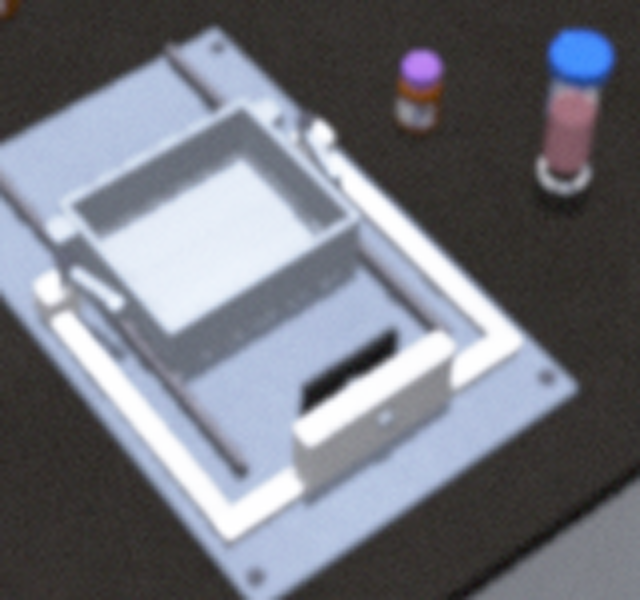

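Crop at 4x, offset (220,205): tray rim corners at about (62,205), (242,97), (358,218) and (170,337). The buffer pad's black face runs from (303,383) to (396,333), and the frame is at the near end.

Run:
```python
from h import *
import pickle
C={n:pickle.load(open(n+'.pkl','rb')) for n in("scene","side")}
c=C["scene"]
P=[onplane(c,220+u/4,205+v/4,.053) for u,v in [(62,205),(242,97),(358,218),(170,337)]]
for p in P: print("rim",p.round(4))
for a,b in [(0,1),(1,2),(2,3),(3,0)]: print(np.linalg.norm(P[a]-P[b]).round(4))
print("centre",np.mean(P,0).round(4),"far mid",((P[0]+P[1])/2).round(4))
for u,v in [(303,383),(396,333)]: print("buf top",onplane(c,220+u/4,205+v/4,.056).round(4))
# vial: two-ray intersection of cap
def tri(a,b):
    (o,d),(p,e)=a,b
    A=np.stack([d,-e],1);s=np.linalg.lstsq(A,p-o,rcond=None)[0]
    return o+d*s[0],p+e*s[1]
print(tri(ray(C["scene"],204.9,335.5),ray(C["side"],203.7,177.9)))
s=C["side"]
# plate corners in side view
for u,v in [(234,308),(233,364),(444,342),(420,288)]: print("side plate",onplane(s,u*.7,v*.7,.006).round(4))
for u,v in [(311,283),(376,279),(384,307),(316,312)]: print("side rim",onplane(s,u*.7,v*.7,.053).round(4))
hsv=cv2.cvtColor(c["image"],cv2.COLOR_RGB2HSV)
print(vision.capture("wrist")["tool_from_camera"])
```

```text
rim [0.577  0.1824 0.053 ]
rim [0.5827 0.0541 0.053 ]
rim [0.4714 0.0537 0.053 ]
rim [0.4674 0.1831 0.053 ]
0.1284
0.1113
0.1294
0.1096
centre [0.5246 0.1183 0.053 ] far mid [0.5799 0.1182 0.053 ]
buf top [0.401  0.1442 0.056 ]
buf top [0.397  0.0858 0.056 ]
(array([0.44710853, 0.33600133, 0.0470054 ]), array([0.4445885 , 0.33551246, 0.045667  ]))
side plate [0.3344 0.1982 0.006 ]
side plate [0.3373 0.0011 0.006 ]
side plate [0.6714 0.0036 0.006 ]
side plate [0.677  0.2145 0.006 ]
side rim [0.4722 0.1744 0.053 ]
side rim [0.5869 0.1684 0.053 ]
side rim [0.5823 0.0553 0.053 ]
side rim [0.4718 0.0593 0.053 ]
[[-1.27429408e-04 -9.58208480e-01 -2.86070781e-01  7.27872145e-02]
 [ 9.99999922e-01 -1.51193964e-05 -3.94803915e-04 -4.45313326e-05]
 [ 3.73979242e-04 -2.86070809e-01  9.58208407e-01 -1.42488298e-01]
 [ 0.00000000e+00  0.00000000e+00  0.00000000e+00  1.00000000e+00]]
```

>>> jog_arm(rows=[[0, 50, -36, 0, 0], [0, 50, -36, 0, 0], [0, 50, -36, 0, 0], [0, 50, -36, 0, 0], [0, 50, -36, 0, 0], [0, 50, -36, 0, 0], [0, 50, -36, 0, 0], [0, 50, -36, 0, 0], [0, 50, -36, 0, 0], [0, 50, -36, 0, 0], [0, 50, -36, 0, 0], [0, 50, -36, 0, 0]])

```text
t: 1.65
tool_pos: [0.6132, 0.1158, 0.2311]
tcp_rot: [[0.897, 0.441, -0.0], [0.441, -0.897, -0.0], [-0.0, 0.0, -1.0]]
wrist_force: [1.7, -0.4, 0.7]
opening: 0.001
grip_force: 0.0
```

>>> jog_arm(rows=[[0, 0, 0, 0, -10.6], [0, 0, 0, 0, -10.6], [0, 0, 0, 0, -10.6], [0, 0, 0, 0, -10.6], [0, 0, 0, 0, -10.6], [0, 0, 0, 0, -10.6], [0, 0, 0, 0, 0], [0, 0, 0, 0, 0]])

```text
t: 2.65
tool_pos: [0.6125, 0.1138, 0.2311]
tcp_rot: [[0.007, 1.0, -0.0], [1.0, -0.007, -0.0], [-0.0, -0.0, -1.0]]
wrist_force: [0.4, -0.2, -0.1]
opening: 0.001
grip_force: 0.0
```

Run:
```python
from h import *
s=sense();print(s["tool_pos"],s["tcp_rot"].round(3),s["joint_pos"].round(1),s["wrist_force"],s["opening"])
w=vision.capture("wrist")
cv2.imwrite("pics/w1.png",cv2.resize(w["image"][:,:,::-1],(800,600)))
print(w["camera_matrix"])
```

```text
[0.612459   0.11382568 0.23110309] [[ 0.007  1.    -0.   ]
 [ 1.    -0.007 -0.   ]
 [-0.    -0.    -1.   ]] [ 10.5  20.5   0.8  70.3  -0.  100.9] [ 0.35665492 -0.24190805 -0.08838536] 0.0014496947821990404
[[325.1922621    0.         279.20130029]
 [  0.         325.1922621  208.06392459]
 [  0.           0.           1.        ]]
```

View pics/w1.png

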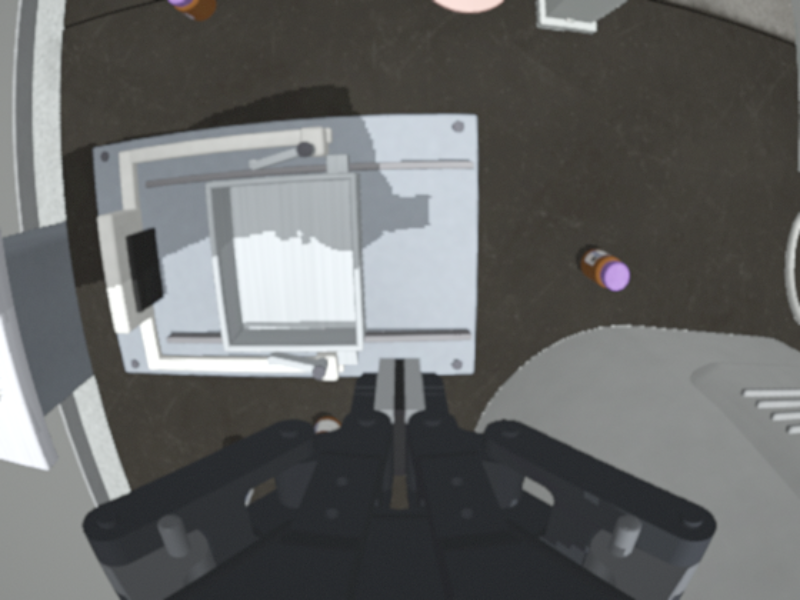

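The wrist view shows the tray rim with its far edge at column 361, rows 175–347. The buffer's black face is near (158,268), and the vial is at about (190,5). The dewar lies to the lower right and leaves the area behind the tray clear.

```bash
cat >> h.py <<'E'
def wplane(w,s,u,v,z):
    K=w["camera_matrix"]; d=np.array([u-K[0,2],v-K[1,2]]);r=np.hypot(*d);th=r/K[0,0]
    k=np.r_[d/r*np.sin(th),np.cos(th)]; T=np.array(w["tool_from_camera"])
    R=s["tcp_rot"];o=s["tool_pos"]+R@T[:3,3];k=R@T[:3,:3]@k
    return o+k*(z-o[2])/k[2]
E
python3 - <<'E'
from h import *
s=sense();w=vision.capture("wrist")
for n,u,v,z in [("FL",358,175,.053),("FR",362,349,.053),("NL",208,184,.053),("NR",226,348,.053),("buf",154,229,.056),("buf",163,298,.056),("plFL",477,115,.006),("plFR",474,374,.006),("plNL",94,148,.006),("plNR",125,377,.006),("dewar",640,325,.2),("dewar",490,400,.1)]: print(n,wplane(w,s,u*.7,v*.7,z).round(4))
E
```

```text
FL [0.5848 0.1785 0.053 ]
FR [0.5843 0.0508 0.053 ]
NL [0.4746 0.1775 0.053 ]
NR [0.4761 0.0503 0.053 ]
buf [0.427  0.1471 0.056 ]
buf [0.4276 0.0925 0.056 ]
plFL [0.6742 0.2254 0.006 ]
plFR [0.6781 0.0058 0.006 ]
plNL [0.3366 0.22   0.006 ]
plNR [ 0.3356 -0.005   0.006 ]
dewar [0.7182 0.1215 0.2   ]
dewar [0.6738 0.0319 0.1   ]
```

>>> jog_arm(rows=[[0, 0, 0, 40, 0], [0, 0, 0, 40, 0], [0, 0, 0, 40, 0], [0, 0, 0, 40, 0], [0, 0, 0, 25, 0], [0, 0, 0, 13, 0], [0, 0, 0, 0, 0], [0, 0, 0, 0, 0]])

```text
t: 3.75
tool_pos: [0.6136, 0.1141, 0.0346]
tcp_rot: [[0.004, 1.0, 0.002], [1.0, -0.004, 0.0], [0.0, 0.002, -1.0]]
wrist_force: [0.1, -0.4, 0.6]
opening: 0.001
grip_force: 0.0
```

>>> jog_arm(rows=[[0, 0, -4, 0, 0], [0, 0, -2, 0, 0], [0, 0, -2, 0, 0], [0, 0, 0, 0, 0]])

```text
t: 4.25
tool_pos: [0.6044, 0.1139, 0.0334]
tcp_rot: [[0.004, 1.0, 0.0], [1.0, -0.004, -0.0], [-0.0, 0.0, -1.0]]
wrist_force: [0.8, 0.0, 1.0]
opening: 0.002
grip_force: 0.0
```

>>> jog_arm(rows=[[0, 0, -2, 0, 0], [0, 0, -1, 0, 0], [0, 0, -1, 0, 0], [0, 0, -1, 0, 0], [0, 0, -1, 0, 0], [0, 0, 0, 0, 0]])

```text
t: 5.0
tool_pos: [0.5985, 0.1139, 0.0333]
tcp_rot: [[0.004, 1.0, -0.0], [1.0, -0.004, -0.0], [-0.0, -0.0, -1.0]]
wrist_force: [0.4, -0.2, 0.1]
opening: 0.003
grip_force: 0.0
```

>>> jog_arm(rows=[[0, 0, -1, 0, 0], [0, 0, -1, 0, 0], [0, 0, -1, 0, 0], [0, 0, 0, 0, 0]])

```text
t: 5.5
tool_pos: [0.5958, 0.1139, 0.0334]
tcp_rot: [[0.004, 1.0, 0.0], [1.0, -0.004, 0.0], [0.0, 0.0, -1.0]]
wrist_force: [1.8, 0.6, -0.6]
opening: -0.0
grip_force: 0.9
```

>>> jog_arm(rows=[[0, 0, -1, 0, 0], [0, 0, -1, 0, 0], [0, 0, -2, 0, 0], [0, 0, -2, 0, 0], [0, 0, -2, 0, 0], [0, 0, -2, 0, 0], [0, 0, -2, 0, 0], [0, 0, -2, 0, 0], [0, 0, -2, 0, 0], [0, 0, -2, 0, 0], [0, 0, -2, 0, 0], [0, 0, 0, 0, 0]])

```text
t: 7.0
tool_pos: [0.5753, 0.1139, 0.0333]
tcp_rot: [[0.004, 1.0, -0.0], [1.0, -0.004, -0.0], [-0.0, -0.0, -1.0]]
wrist_force: [0.8, -0.6, 0.3]
opening: -0.001
grip_force: 0.9
```

>>> jog_arm(rows=[[0, 0, -2, 0, 0], [0, 0, -2, 0, 0], [0, 0, -2, 0, 0], [0, 0, -2, 0, 0], [0, 0, -2, 0, 0], [0, 0, -2, 0, 0], [0, 0, -2, 0, 0], [0, 0, -2, 0, 0], [0, 0, 0, 0, 0]])

```text
t: 8.12
tool_pos: [0.5621, 0.114, 0.0344]
tcp_rot: [[0.004, 1.0, 0.005], [1.0, -0.004, -0.0], [-0.0, 0.005, -1.0]]
wrist_force: [7.5, -1.0, 1.1]
opening: -0.001
grip_force: 3.5
```

>>> jog_arm(rows=[[0, 0, -1, 0, 0], [0, 0, -1, 0, 0], [0, 0, 0, 0, 0]])

```text
t: 8.5
tool_pos: [0.5599, 0.1141, 0.0342]
tcp_rot: [[0.004, 1.0, 0.004], [1.0, -0.004, -0.0], [-0.0, 0.004, -1.0]]
wrist_force: [6.6, -2.2, 0.5]
opening: -0.001
grip_force: 3.4
```

Run:
```python
from h import *
c=vision.capture("scene");d=vision.capture("side")
a=c["image"][200:360,190:390,::-1];b=d["image"][170:290,150:330,::-1]
cv2.imwrite("pics/m.png",np.vstack([cv2.resize(a,(600,330)),cv2.resize(b,(600,270))]))
for i in range(3): print(sense()["wrist_force"]);vision.capture("side")
```

```text
[ 7.30112378 -1.24027509  0.71785872]
[ 7.21926699 -1.70990671  0.35527754]
[ 6.67857601 -1.29264137  0.14802454]
```

View pics/m.png

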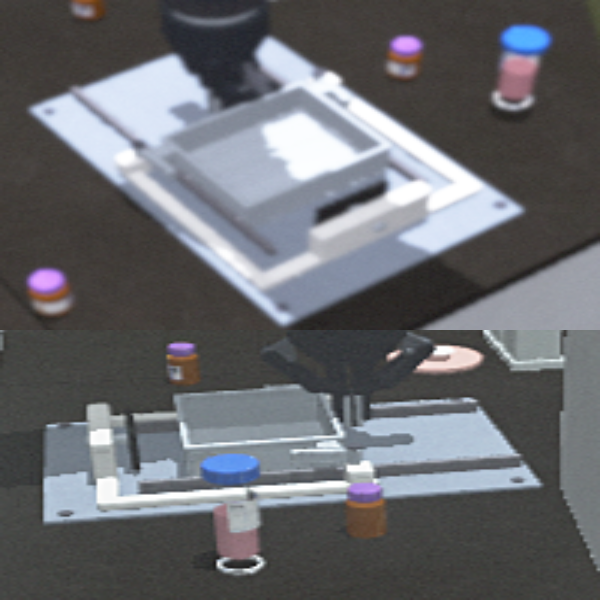

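The picture shows the tray straight on its rails, with about 30 mm still to go to the black pad (side crop: pad at 135, tray near edge at 178). Nothing is jammed.

>>> jog_arm(rows=[[0, 0, -2, 0, 0], [0, 0, -2, 0, 0], [0, 0, -2, 0, 0], [0, 0, -2, 0, 0], [0, 0, -2, 0, 0], [0, 0, 0, 0, 0]])

```text
t: 9.5
tool_pos: [0.5488, 0.1142, 0.0339]
tcp_rot: [[0.004, 1.0, 0.002], [1.0, -0.004, 0.0], [0.0, 0.002, -1.0]]
wrist_force: [5.7, -0.8, 0.1]
opening: 0.001
grip_force: 2.5
```

>>> jog_arm(rows=[[0, 0, -2, 0, 0], [0, 0, -2, 0, 0], [0, 0, -2, 0, 0], [0, 0, -2, 0, 0], [0, 0, 0, 0, 0]])

```text
t: 10.12
tool_pos: [0.5403, 0.1142, 0.0337]
tcp_rot: [[0.004, 1.0, 0.002], [1.0, -0.004, 0.0], [0.0, 0.002, -1.0]]
wrist_force: [4.4, -0.3, 0.1]
opening: -0.005
grip_force: 2.3
```

>>> jog_arm(rows=[[0, 0, -2, 0, 0], [0, 0, -1, 0, 0], [0, 0, -1, 0, 0], [0, 0, 0, 0, 0]])

```text
t: 10.62
tool_pos: [0.5358, 0.1142, 0.0334]
tcp_rot: [[0.004, 1.0, 0.0], [1.0, -0.004, 0.0], [0.0, 0.0, -1.0]]
wrist_force: [4.3, -1.3, -0.9]
opening: -0.003
grip_force: 2.3
```

>>> jog_arm(rows=[[0, 0, -1, 0, 0], [0, 0, -1, 0, 0], [0, 0, -1, 0, 0], [0, 0, 0, 0, 0]])

```text
t: 11.12
tool_pos: [0.5327, 0.1142, 0.0334]
tcp_rot: [[0.004, 1.0, 0.0], [1.0, -0.004, 0.0], [0.0, 0.0, -1.0]]
wrist_force: [5.0, -1.6, 0.8]
opening: -0.002
grip_force: 2.3
```

>>> jog_arm(rows=[[0, 0, -1, 0, 0], [0, 0, -1, 0, 0], [0, 0, -1, 0, 0], [0, 0, 0, 0, 0]])

```text
t: 11.62
tool_pos: [0.5296, 0.1142, 0.0333]
tcp_rot: [[0.004, 1.0, 0.0], [1.0, -0.004, -0.0], [-0.0, 0.0, -1.0]]
wrist_force: [4.9, -1.3, -0.9]
opening: 0.001
grip_force: 2.4
```

>>> jog_arm(rows=[[0, 0, -1, 0, 0], [0, 0, -1, 0, 0], [0, 0, 0, 0, 0]])

```text
t: 12.0
tool_pos: [0.5285, 0.1143, 0.0335]
tcp_rot: [[0.004, 1.0, 0.002], [1.0, -0.004, 0.0], [0.0, 0.002, -1.0]]
wrist_force: [6.8, -1.0, -0.2]
opening: -0.002
grip_force: 3.2
```

Buffer contact is beginning.

>>> jog_arm(rows=[[0, 0, -1, 0, 0], [0, 0, 0, 0, 0]])

```text
t: 12.25
tool_pos: [0.5281, 0.1143, 0.0337]
tcp_rot: [[0.004, 1.0, 0.003], [1.0, -0.004, 0.0], [0.0, 0.003, -1.0]]
wrist_force: [9.4, -1.4, -1.7]
opening: 0.001
grip_force: 3.8
```

>>> jog_arm(rows=[[0, 0, -1, 0, 0], [0, 0, 0, 0, 0]])

```text
t: 12.5
tool_pos: [0.5278, 0.1144, 0.034]
tcp_rot: [[0.004, 1.0, 0.004], [1.0, -0.004, 0.0], [0.0, 0.004, -1.0]]
wrist_force: [9.0, -0.5, -1.6]
opening: 0.002
grip_force: 4.4
```

>>> jog_arm(rows=[[0, 0, -1, 0, 0], [0, 0, 0, 0, 0]])

```text
t: 12.75
tool_pos: [0.5274, 0.1144, 0.0342]
tcp_rot: [[0.004, 1.0, 0.005], [1.0, -0.004, 0.0], [0.0, 0.005, -1.0]]
wrist_force: [9.4, -1.3, -2.1]
opening: 0.0
grip_force: 5.0
```

>>> jog_arm(rows=[[0, 0, -1, 0, 0], [0, 0, -1, 0, 0], [0, 0, 0, 0, 0]])

```text
t: 13.12
tool_pos: [0.5268, 0.1144, 0.0347]
tcp_rot: [[0.004, 1.0, 0.007], [1.0, -0.004, 0.0], [0.0, 0.007, -1.0]]
wrist_force: [12.3, -1.3, -1.0]
opening: 0.0
grip_force: 6.2
```

>>> jog_arm(rows=[[0, 0, -1, 0, 0], [0, 0, -1, 0, 0], [0, 0, 0, 0, 0]])

```text
t: 13.5
tool_pos: [0.526, 0.1144, 0.0352]
tcp_rot: [[0.005, 1.0, 0.009], [1.0, -0.005, -0.0], [0.0, 0.009, -1.0]]
wrist_force: [13.6, -2.4, -1.1]
opening: 0.002
grip_force: 7.2
```

>>> jog_arm(rows=[[0, 0, -1, 0, 0], [0, 0, 0, 0, 0]])

```text
t: 13.75
tool_pos: [0.5257, 0.1144, 0.0354]
tcp_rot: [[0.005, 1.0, 0.011], [1.0, -0.005, -0.0], [-0.0, 0.011, -1.0]]
wrist_force: [15.1, -2.6, -1.3]
opening: -0.001
grip_force: 7.8
```

>>> jog_arm(rows=[[0, 0, -1, 0, 0], [0, 0, 0, 0, 0]])

```text
t: 14.0
tool_pos: [0.5253, 0.1144, 0.0356]
tcp_rot: [[0.005, 1.0, 0.012], [1.0, -0.005, -0.0], [-0.0, 0.012, -1.0]]
wrist_force: [17.5, -2.6, -0.8]
opening: 0.002
grip_force: 8.4
```

>>> jog_arm(rows=[[0, 0, -1, 0, 0], [0, 0, 0, 0, 0]])

```text
t: 14.25
tool_pos: [0.525, 0.1145, 0.0358]
tcp_rot: [[0.005, 1.0, 0.013], [1.0, -0.005, -0.0], [-0.0, 0.013, -1.0]]
wrist_force: [19.2, -2.8, -0.7]
opening: -0.0
grip_force: 9.0
```

>>> jog_arm(rows=[[0, 0, -1, 0, 0], [0, 0, 0, 0, 0]])

```text
t: 14.5
tool_pos: [0.5246, 0.1144, 0.0361]
tcp_rot: [[0.005, 1.0, 0.014], [1.0, -0.005, -0.0], [-0.0, 0.014, -1.0]]
wrist_force: [19.0, -3.5, -0.3]
opening: -0.005
grip_force: 9.4
```

>>> jog_arm(rows=[[0, 0, -1, 0, 0], [0, 0, 0, 0, 0]])

```text
t: 14.75
tool_pos: [0.5242, 0.1144, 0.0363]
tcp_rot: [[0.005, 1.0, 0.015], [1.0, -0.005, -0.0], [-0.0, 0.015, -1.0]]
wrist_force: [19.8, -3.5, -0.1]
opening: 0.0
grip_force: 10.0
```

>>> jog_arm(rows=[[0, 0, -0.5, 0, 0], [0, 0, 0, 0, 0]])

```text
t: 15.0
tool_pos: [0.524, 0.1145, 0.0364]
tcp_rot: [[0.005, 1.0, 0.016], [1.0, -0.005, -0.0], [-0.0, 0.016, -1.0]]
wrist_force: [20.7, -3.0, -1.1]
opening: 0.003
grip_force: 10.3
```

>>> jog_arm(rows=[[0, 0, 2, 0, 0], [0, 0, 2, 0, 0], [0, 0, 2, 0, 0], [0, 0, 2, 0, 0], [0, 0, 2, 0, 0], [0, 0, 0, 0, 0]])

```text
t: 15.75
tool_pos: [0.5257, 0.1145, 0.0337]
tcp_rot: [[0.004, 1.0, 0.001], [1.0, -0.004, 0.0], [0.0, 0.001, -1.0]]
wrist_force: [5.0, 0.4, 2.9]
opening: 0.001
grip_force: 2.6
```

>>> jog_arm(rows=[[0, 0, 2, 0, 0], [0, 0, 2, 0, 0], [0, 0, 0, 0, 0]])

```text
t: 16.12
tool_pos: [0.5276, 0.114, 0.0325]
tcp_rot: [[0.004, 1.0, -0.003], [1.0, -0.004, -0.0], [-0.0, -0.003, -1.0]]
wrist_force: [0.3, 1.0, 0.6]
opening: 0.002
grip_force: 0.0
```

>>> jog_arm(rows=[[0, 0, 1, 0, 0], [0, 0, 0, 0, 0]])

```text
t: 16.38
tool_pos: [0.5298, 0.1142, 0.0331]
tcp_rot: [[0.004, 1.0, -0.001], [1.0, -0.004, -0.0], [-0.0, -0.001, -1.0]]
wrist_force: [-0.1, -0.0, 0.7]
opening: -0.0
grip_force: 0.0
```

>>> jog_arm(rows=[[0, 0, 1, 0, 0], [0, 0, 0, 0, 0]])

```text
t: 16.62
tool_pos: [0.5312, 0.1142, 0.0333]
tcp_rot: [[0.004, 1.0, 0.0], [1.0, -0.004, 0.0], [0.0, 0.0, -1.0]]
wrist_force: [-0.2, 0.3, -0.5]
opening: 0.0
grip_force: 0.0
```

>>> jog_arm(rows=[[0, 0, 4, 0, 0], [0, 0, 4, 0, 0], [0, 0, 0, -20, 0], [20, 0, 0, -40, 0], [50, 0, 0, -40, 0], [50, 0, 0, -40, 0], [50, 0, 0, 0, 0]])

```text
t: 17.5
tool_pos: [0.5419, 0.1147, 0.1769]
tcp_rot: [[0.004, 1.0, 0.007], [1.0, -0.004, 0.001], [0.001, 0.007, -1.0]]
wrist_force: [1.5, 0.3, -0.8]
opening: 0.587
grip_force: 0.0
```

>>> jog_arm(rows=[[50, 44, -19, 0, 0], [50, 44, -19, 0, 0], [50, 44, -19, 0, 0], [50, 44, -19, 0, 0], [50, 44, -19, 0, 0], [50, 0, 0, 0, 0], [50, 0, 0, 0, 0]])

```text
t: 18.38
tool_pos: [0.4447, 0.334, 0.1725]
tcp_rot: [[0.004, 1.0, -0.001], [1.0, -0.004, -0.001], [-0.001, -0.001, -1.0]]
wrist_force: [-0.5, 0.3, -0.3]
opening: 0.586
grip_force: 0.0
```

Run:
```python
from h import *
s=sense();w=vision.capture("wrist");c=vision.capture("scene");d=vision.capture("side")
print(s["tool_pos"],s["wrist_force"],s["opening"])
im=w["image"]
hsv=cv2.cvtColor(im,cv2.COLOR_RGB2HSV)
m=cv2.inRange(hsv,(125,60,50),(155,255,255))
N,l,st,ce=cv2.connectedComponentsWithStats(m)
for i in range(1,N):
    if st[i,4]>15: print(st[i],ce[i].round(1),wplane(w,s,*ce[i],.049).round(4))
cv2.imwrite("pics/w2.png",np.hstack([cv2.resize(im[:,:,::-1],(400,300)),cv2.resize(c["image"][200:350,190:390,::-1],(400,300),interpolation=2)]))
```

```text
[0.44470848 0.33396984 0.17245385] [-0.53599741  0.2598683  -0.32561341] 0.5859851186747926
[269 187  28  28 583] [282.2 200.6] [0.447  0.3339 0.049 ]
[509 348  16  16 186] [516.  355.6] [0.7767 0.1098 0.049 ]
```

View pics/w2.png

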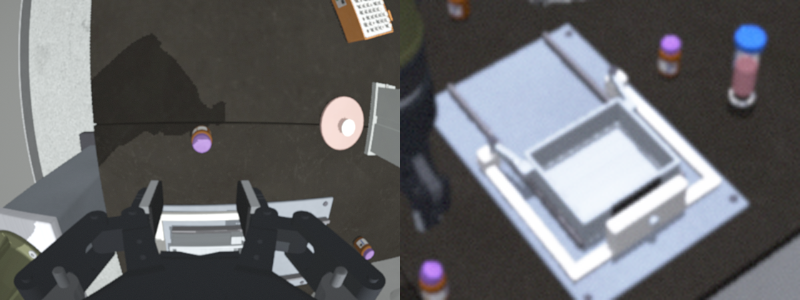

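The left half shows the vial cap at (282,201) full-frame, directly ahead of the fingers. The right half shows the tray against the pad with the catch arms behind its lugs.

>>> jog_arm(rows=[[50, 1, 2, 40, 0], [50, 0, 0, 40, 0], [50, 0, 0, 40, 0], [50, 0, 0, 25, 0], [50, 0, 0, 15, 0], [50, 0, 0, 0, 0], [50, 0, 0, 0, 0]])

```text
t: 19.4
tool_pos: [0.4479, 0.3359, 0.0144]
tcp_rot: [[0.004, 1.0, 0.001], [1.0, -0.004, 0.001], [0.001, 0.001, -1.0]]
wrist_force: [0.3, 0.3, -0.0]
opening: 0.585
grip_force: 0.0
```

>>> jog_arm(rows=[[40, 0, 0, 0, 0], [34, 0, 0, 0, 0], [30, 0, 0, 0, 0], [22, 0, 0, 0, 0], [15, 0, 0, 0, 0], [15, 0, 0, 0, 0], [15, 0, 0, 0, 0], [15, 0, 0, 0, 0]], squeeze=25)

```text
t: 20.4
tool_pos: [0.4471, 0.3357, 0.0137]
tcp_rot: [[0.004, 1.0, 0.0], [1.0, -0.004, 0.0], [0.0, 0.0, -1.0]]
wrist_force: [-0.7, -0.7, 6.1]
opening: 0.288
grip_force: 24.7
```

>>> jog_arm(rows=[[15, 0, 0, -5, 0], [15, 0, 0, -15, 0], [15, 0, 0, -35, 0], [15, 0, 0, -40, 0], [15, 0, 0, -25, 0], [15, 0, 0, 0, 0]])

```text
t: 21.15
tool_pos: [0.4486, 0.3367, 0.1363]
tcp_rot: [[0.004, 1.0, 0.004], [1.0, -0.004, 0.003], [0.003, 0.004, -1.0]]
wrist_force: [0.3, 0.2, -0.0]
opening: 0.286
grip_force: 24.6
```

>>> jog_arm(rows=[[15, -20, 1, 0, 0], [15, -40, 2, 0, 0], [15, -50, 2, 0, 0], [15, -50, 3, 0, 0], [15, -40, 2, 0, 0], [15, -20, 1, 0, 0], [15, 0, 0, 0, 0], [15, 0, 0, 0, 0]])

```text
t: 22.15
tool_pos: [0.4564, 0.1153, 0.1326]
tcp_rot: [[0.004, 1.0, -0.001], [1.0, -0.004, -0.0], [-0.0, -0.001, -1.0]]
wrist_force: [0.1, 0.6, -0.0]
opening: 0.285
grip_force: 24.6
```

Run:
```python
from h import *
s=sense();w=vision.capture("wrist");d=vision.capture("side")
print(s["tool_pos"],s["wrist_force"],s["opening"],s["grip_force"])
cv2.imwrite("pics/w3.png",np.hstack([cv2.resize(w["image"][:,:,::-1],(400,300)),cv2.resize(d["image"][140:290,130:330,::-1],(400,300),interpolation=2)]))
```

```text
[0.45638604 0.11527661 0.13263483] [ 0.08377445  0.63755404 -0.00941609] 0.28520174108784113 24.631831920705736
```

View pics/w3.png

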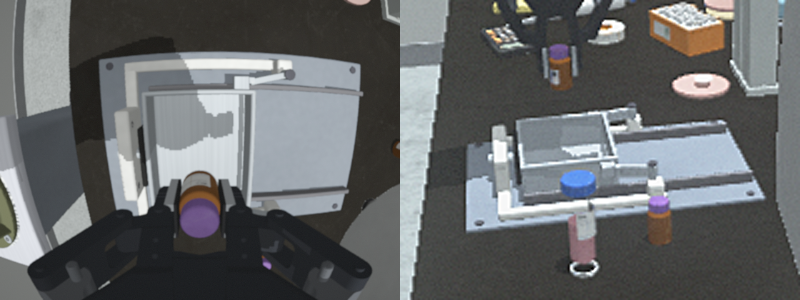

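The vial is held upright between the fingers and the tray is centred below it (wrist columns 204–355 full-frame, centre about 280).

>>> jog_arm(rows=[[15, 0, 4, 25, 0], [15, 0, 0, 30, 0], [15, 0, 0, 20, 0], [15, 0, 0, 12, 0], [15, 0, 0, 8, 0], [15, 0, 0, 5, 0], [15, 0, 0, 3, 0], [15, 0, 0, 0, 0], [15, 0, 0, 0, 0]])

```text
t: 23.38
tool_pos: [0.4614, 0.1155, 0.0306]
tcp_rot: [[0.004, 1.0, 0.001], [1.0, -0.004, 0.0], [0.0, 0.001, -1.0]]
wrist_force: [0.2, 0.1, -0.1]
opening: 0.283
grip_force: 24.6
```

>>> jog_arm(rows=[[15, 0, 0, 1, 0], [15, 0, 0, 1, 0], [15, 0, 0, 1, 0], [15, 0, 0, 0, 0]])

```text
t: 23.88
tool_pos: [0.461, 0.1154, 0.0272]
tcp_rot: [[0.004, 1.0, -0.0], [1.0, -0.004, -0.0], [-0.0, -0.0, -1.0]]
wrist_force: [-0.5, -1.1, -0.3]
opening: 0.29
grip_force: 24.6
```

>>> jog_arm(rows=[[15, 0, 0, 1, 0], [15, 0, 0, 1, 0], [15, 0, 0, 1, 0], [15, 0, 0, 0, 0]])

```text
t: 24.38
tool_pos: [0.461, 0.1154, 0.0242]
tcp_rot: [[0.004, 1.0, -0.0], [1.0, -0.004, -0.0], [-0.0, -0.0, -1.0]]
wrist_force: [0.4, 0.1, -0.3]
opening: 0.285
grip_force: 24.6
```

>>> jog_arm(rows=[[15, 0, 0, 1, 0], [15, 0, 0, 0, 0]])

```text
t: 24.62
tool_pos: [0.4611, 0.1155, 0.0233]
tcp_rot: [[0.004, 1.0, 0.0], [1.0, -0.004, 0.0], [0.0, 0.0, -1.0]]
wrist_force: [-0.4, -0.2, -0.6]
opening: 0.282
grip_force: 24.6
```

>>> jog_arm(rows=[[15, 0, 0, 0.7, 0], [15, 0, 0, 0, 0]])

```text
t: 24.88
tool_pos: [0.4612, 0.1155, 0.0231]
tcp_rot: [[0.004, 1.0, 0.0], [1.0, -0.004, 0.0], [0.0, 0.0, -1.0]]
wrist_force: [-1.5, 0.0, 6.8]
opening: 0.283
grip_force: 25.3
```

>>> jog_arm(rows=[[15, 0, 0, 0.7, 0], [15, 0, 0, 0, 0]])

```text
t: 25.12
tool_pos: [0.4612, 0.1156, 0.023]
tcp_rot: [[0.004, 1.0, 0.0], [1.0, -0.004, 0.0], [0.0, 0.0, -1.0]]
wrist_force: [-3.0, -0.5, 13.7]
opening: 0.285
grip_force: 26.0
```

Vial is down on the floor; release gently, relieving the press first.

>>> jog_arm(rows=[[15, 0, 0, -0.9, 0], [26, 0, 0, 0, 0], [28, 0, 0, 0, 0], [31, 0, 0, 0, 0], [35, 0, 0, 0, 0], [40, 0, 0, 0, 0], [40, 0, 0, 0, 0]])

```text
t: 26.0
tool_pos: [0.4611, 0.1155, 0.0228]
tcp_rot: [[0.004, 1.0, -0.0], [1.0, -0.004, -0.0], [-0.0, -0.0, -1.0]]
wrist_force: [0.9, -0.4, 0.3]
opening: 0.468
grip_force: 0.0
```

>>> jog_arm(rows=[[40, 0, 0, -5, 0], [40, 0, 0, -15, 0], [40, 0, 0, -30, 0], [40, 0, 0, -40, 0], [40, 0, 0, -40, 0], [40, 0, 0, 0, 0], [40, 0, 0, 0, 0], [40, 0, 0, 0, 0]])

```text
t: 27.0
tool_pos: [0.4601, 0.1152, 0.1518]
tcp_rot: [[0.004, 1.0, -0.002], [1.0, -0.004, -0.0], [-0.0, -0.002, -1.0]]
wrist_force: [0.1, -0.1, 0.0]
opening: 0.467
grip_force: 0.0
```

Run:
```python
from h import *
s=sense();w=vision.capture("wrist");d=vision.capture("side")
print(s["t"],s["tool_pos"],s["wrist_force"],s["opening"],s["grip_force"])
cv2.imwrite("pics/w4.png",np.hstack([cv2.resize(w["image"][:,:,::-1],(400,300)),cv2.resize(d["image"][140:290,130:330,::-1],(400,300),interpolation=2)]))
```

```text
27.0 [0.46008724 0.11523811 0.15183767] [ 0.08821959 -0.08867319  0.02981304] 0.4665782500300916 0.0
```

View pics/w4.png

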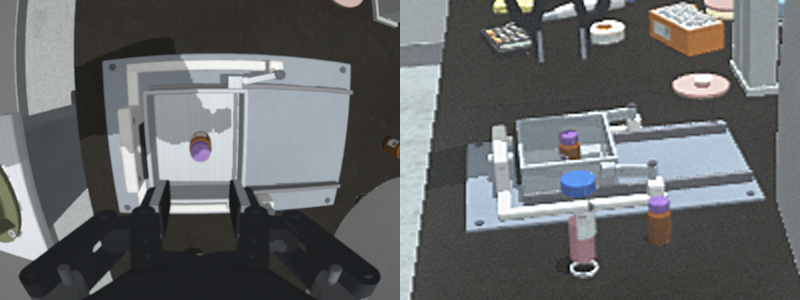

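The vial stands upright in the middle of the tray (wrist 200,147 / side 569,143). The tray is still caught and the gripper is clear.

```bash
python3 -c "
from rig import order
print(order.hand_in())"
```

```text
the job is handed in; nothing more can be done
None
```

I handed the job in at about 27 s: the tray is held in the catches and the vial stands upright on its floor, released, with the gripper clear. The highest pull I read was about 21 N, and the tube, dish and timer were never approached. The hand-in returned no verdict.

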